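Hook a dropped filter wheel out from behind a microscope guard

ROBOT

A 6-joint arm with a two-finger parallel gripper is mounted at the origin on the work surface. World frame = base frame: x ahead of the robot, y to its left, z up, the work surface at z = 0. Lengths are in m, angles in rad, forces in N, time in s.
With the tool pointing down it reaches from about 0.225 to 0.875 m from the base axis. Payload 3.4 kg.
Tool frame: the origin (TCP) lies between the finger pads; the fingertips stand 14 mm ahead of it and the grasp point (between the pads) lies 5 mm behind it; z points along the fingers, y is the direction in which the jaws open and shut (so a half turn about z gives the same grasp; the last joint's range is limited). The gripper opens to 85 mm and grips with 20 to 120 N. Pads are 22 mm wide; open, the fingers measure 114 mm over their backs; the gripper's body (76 mm by 85 mm) begins 54 mm behind the grasp point. The pads swing forward as they close: fully open they stand 13 mm farther back than shut.
Start: joints at [-1.289, 0.276, 1.505, -0, 1.361, -0.121], TCP at [0.225, -0.529, 0.245] pointing down, gripper open.
Joint ranges: [-2.89, 2.89], [-0.75, 2.08], [0.22, 2.7], [-1.18, 4.32], [0.11, 2.71], [-2.7, 2.7]. Speed limits (rad/s): [2.57, 2.57, 3.14, 3.14, 3.14, 3.14].

INTERFACE

Orientations are given as a unit quaternion [w, x, y, z].
In Python, from rig import manip, get_image, job gives the robot as it stands. The module is installed in compiled form; this text tells all that it offers.
- The arm moves only by the tool step_arm, never from a script. Its argument "moves" is one flat list of numbers, 5 for each row, row after row: the shift along the tool's x, y, z as a fraction of full scale, then the turn about the tool's z as a fraction of full scale, then the gripper's target within -1 to 1 (shut at 1, half-way at 0, fully open at -1). In form: [dx, dy, dz, twist, hand, dx, dy, dz, twist, hand, ...]. A call has 1 to 5 rows; each row is the pose to reach, as a shift and turn from the pose commanded when the call began, along the tool's axes at that moment, turning the shorter way round; what a row does not reach only later rows make up. Full scale, the value 1, is 500 mm for a shift and pi rad for a turn. A row lasts 1/10 s, in which the tool goes at most 50 mm and 8.59 degrees, less where a joint would pass 70% of its speed; a pose out of reach is approached as far as the arm can. A call with a number of a shift or a turn outside -1 to 1 is refused whole. A call with a gripper value outside its range is refused whole. The fingers move at their own pace and stop on an object; "force" is the grip in N (left out, the last holds). Time passes only in rows, so rows that repeat a pose let the fingers close. It gives the time, the measured TCP pose, the force and the opening at its end, in the units of the state.
- manip.get_state(): the state, without advancing time (a new reading comes with each control period).
- get_image(name): name is "scene" or "top" or "wrist"; returns a dict with "frame" (400x640x3 uint8, blue, green, red), "fx", "fy", "cx", "cy" (pixels), "rvec" (rotation vector, rad) and "tvec" (3), from world to camera coordinates, as OpenCV has them; the wrist camera has in their place "T_tool_cam" (4x4, takes a point from camera to tool coordinates, whose origin is the TCP and whose axes are the flange's). Camera axes: x right, y down, z forward; pixel columns grow to the right and rows downward; lengths in m; the calibration is good to about 2 mm. A picture is of the moment at which its call begins: read the wrist's pose just before it. There is no depth.
- job.sign_off(): hands the job in, once; it reports no verdict.
The state is a dict: "clock": time; "qpos": joint angles; "qd": joint speeds; "effort": joint torques, N m; "position": TCP position; "ee_rot": TCP orientation; "contact_force": force on the tool from outside, world axes, zero at the start; "moment": the same for the moment, N m; "width": finger opening in m.
Only numpy, scipy, OpenCV 4.12 (cv2) and the standard library are available. Lean on these libraries where they do the work, as an engineer would, in place of code of your own. Each camera call takes 0.05 s, during which the arm holds its last target. There are 200 camera calls.

TASK

The lamp's filter wheel has fallen behind the clear guard of the microscope stand and lies on the base plate at the foot of the column. Take the hooked rod from the mat, reach under the guard, feel the hook's tip down into the wheel's one open hole with a light touch, because the filters are glass, and draw the wheel out by that hole onto the open front of the base plate, strap and all clear of the guard. Then lay the rod back on the mat; do not touch the wheel with the gripper, lean on the guard or the column, or push the dish or the bolt on the plate about.

Things in the scene. Friction and masses are not known exactly. Their poses are not given: they have to be found in the camera images.
- base_plate: White base plate of the microscope stand, fixed, 300 mm wide (x), 320 mm deep (y, from -150 at the open front edge to +170 at the back). Origin on its mid line, 28 mm below the flat upper face; z up. It stands on levelling feet: its height differs by up to 6 mm. Guard and column are fixed on it.
- guard: Clear upright guard in an aluminium frame, fixed across the base plate, 272 mm wide, 140 mm high, 16 mm thick (foot pads 40 mm). Its lower rail leaves a slot 45 mm high and 228 mm wide above the plate. Origin on the plate's upper face, right above the base plate's origin; x along the guard, y to the back.
- column: Fixed column behind the guard. White foot block 90 wide, 50 deep, 42 mm high, its front face 115 mm behind the guard's middle; 32 mm steel post; a focus block with black knobs from 205 mm above the plate; in front of it an empty carrier ring, 92 mm across, 240 mm above the plate, 50 mm behind the guard. Origin and axes as guard.
- holder: The dropped filter wheel, 130 g (varies), flat behind the guard: a dark disc 64 mm across, 5 mm thick, turning stiffly on a rivet. Origin on the rivet's axis at the underside, z up. Four 14 mm places centred 20 mm from the rivet, 90 degrees apart: three glazed (bright rims), one open right through. The wheel's angle is not measured: the open hole is within 45 degrees either side of -y.
- rivet_top (a point): Top of the rivet head, 9.5 mm above the wheel's underside, axes as holder. The open hole must be felt for around it, 20 mm away on the side opposite the strap: over the hole the hook's tip sinks to the plate, elsewhere it stops 5 mm higher on the wheel, glazed places included.
- strap_end (a point): Middle of the free end of the aluminium mounting strap, 18 mm wide and 3 mm thick, that lies on top of the wheel and reaches from the rivet 42 mm along the holder's +y, to within a few mm of the column foot. 5 mm above the wheel's underside.
- rod: Loose hooked rod, 140 g, 259 mm long, on the mat, hook down. Origin under the grip, at the level it lies on; x along the rod to the hook, z up. Wooden handle, flat upright sides 18 mm apart, from 65 behind to 55 mm ahead of the origin, underside 6 and top 30 mm up; a heel at its rear end (12 mm long) reaches down to 0. Between two fingers the rod tilts a little when its tip is pressed.
- rod_grip (a point): The place to hold the rod: middle of the handle's flat sides, 18 mm above the rod's origin. Axes as the rod.
- hook_tip (a point): Centre of the flat lower end of the hook's leg, 190 mm ahead of the rod's origin and level with it. The steel shaft, 7 mm thick, runs 21 mm higher from the handle to above this point, where the straight leg, also 7 mm thick, goes down. Axes as the rod.
- mat: Thin black rubber tool mat, fixed on the bench, 340 (x) by 150 (y) by 3 mm thick. Origin at the centre of its underside, which is on the bench (z = 0).
- dish: Bystander: small glass dish with a cork bit, 56 mm across, 14 mm high, at one front corner of the base plate. Origin at the centre of its underside.
- bolt: Bystander: dark steel clamp bolt, 19 mm head, 45 mm tall, standing on its head at the other front corner of the base plate. Origin at the centre of its underside.
There are look-alikes about, which are no part of the job. What is shaped like the holder but blue, red or yellow is not meant.

How it is judged:
On the way, in this order (a step that is already met when the one before it is completed fails the run):
1. the hook's tip is down in the wheel's open hole, behind the guard (horizontal distance between hook_tip and holder below 0.027 m and z of hook_tip in the frame of holder below 0.0035 m and y of holder in the frame of base_plate above 0.04 m), for 0.1 s.
2. the hook, still in that hole, has drawn the wheel out in front of the guard (horizontal distance between hook_tip and holder below 0.027 m and z of hook_tip in the frame of holder below 0.0045 m and y of holder in the frame of base_plate below -0.042 m), for 0.1 s.
At the end, for the whole second after the job is handed in: the filter wheel lies flat and still on the open front of the base plate, its rivet 42 mm or more and the strap's end 10 mm or more in front of the guard's middle; the rod lies still on the mat, handle and hook tip over it (the tip at most 10 mm over the edge) (y of strap_end in the frame of base_plate below -0.01 m and y of holder in the frame of base_plate between -0.15 and -0.042 m and x of holder in the frame of base_plate between -0.14 and 0.14 m and angle between holder's own z axis and vertical below 0.05 rad and linear speed of each of holder, rod below 0.01 m/s and x of rod in the frame of mat between -0.17 and 0.17 m and y of rod in the frame of mat between -0.075 and 0.075 m and x of hook_tip in the frame of mat between -0.18 and 0.18 m and y of hook_tip in the frame of mat between -0.085 and 0.085 m and height (world z) of rod below 0.02 m); the robot touches nothing.
It fails at once if the rod bears on the base plate or on the filter wheel with over 12 N (contact force between rod and base_plate above 12 N or contact force between rod and holder above 12 N).
It fails at once if the guard or the column is pushed with over 8 N (contact force between anything else and guard above 8 N or contact force between anything else and column above 8 N).
It fails at once if the gripper touches the filter wheel (contact force between the fingers and holder above 0.5 N).
It fails at once if the dish or the bolt is pushed more than 15 mm away (distance of any of dish, bolt from where it was at the start of the episode above 0.015 m).
It also fails if it takes over 67 s, if anything falls off the work surface, if the arm or the gripper's body presses on something with over 40 N, if the wrist force passes 120 N, or if a joint passes its speed limit or range.

## Working session

There is one attempt and no reset: what is moved stays moved. The work goes in short steps, Python scripts to look and compute and a tool call to move; the robot and the scene stay as the last step left them, time stands still between calls to the robot, and variables do not carry over. Pictures are saved under pics/ and viewed, about 8 in all and at most 12, crops included, and the job is handed in when it is done.

Besides the shell and the picture viewer there is one more tool, called after "Emit:" by a JSON object that holds its "api" and its "payload". step_arm: Moves the arm, as the interface text tells. Its arguments: {"type":"object","properties":{"moves":{"type":"array","items":{"type":"number","minimum":-1,"maximum":1}},"force":{"type":"number"}},"required":["moves"]}

```bash
mkdir -p pics
cat > h.py <<'E'
from rig import manip,get_image,job
import numpy as np,cv2
from scipy.spatial.transform import Rotation as R
def snap(n,f):
    d=get_image(n); cv2.imwrite('pics/'+f,d['frame']); 
    import pickle; pickle.dump(d,open('pics/'+f+'.pkl','wb')); return d
def load(f):
    import pickle; return pickle.load(open('pics/'+f+'.pkl','rb'))
def ray(d,u,v):
    Rm=cv2.Rodrigues(np.array(d['rvec'],float))[0]; t=np.array(d['tvec'],float).ravel()
    c=-Rm.T@t; r=Rm.T@np.array([(u-d['cx'])/d['fx'],(v-d['cy'])/d['fy'],1]); return c,r
def onz(d,u,v,z):
    c,r=ray(d,u,v); return c+r*(z-c[2])/r[2]
def proj(d,p):
    K=np.array([[d['fx'],0,d['cx']],[0,d['fy'],d['cy']],[0,0,1]],float)
    return cv2.projectPoints(np.array([p],float),np.array(d['rvec'],float),np.array(d['tvec'],float),K,None)[0].ravel()
def two(d1,p1,d2,p2):
    c1,r1=ray(d1,*p1);c2,r2=ray(d2,*p2)
    s=np.linalg.lstsq(np.stack([r1,-r2],1),c2-c1,rcond=None)[0]
    a,b=c1+s[0]*r1,c2+s[1]*r2; return (a+b)/2,np.linalg.norm(a-b)
def st():
    s=manip.get_state(); print({k:np.round(s[k],4).tolist() for k in ['clock','position','ee_rot','contact_force','width','qpos']}); return s
E
python3 - <<'E'
from h import *
a=snap('scene','s1.png');b=snap('top','t1.png');st()
for d in(a,b): print(ray(d,320,200),d['fx'])
E
```

```text
{'clock': 0.1, 'position': [0.2253, -0.5285, 0.2445], 'ee_rot': [-0.0008, 0.9798, 0.2, -0.0001], 'contact_force': [-0.759, 0.2551, -0.2945], 'width': 0.0852, 'qpos': [-1.289, 0.2765, 1.506, 0.0, 1.3607, -0.121]}
(array([ 1.191898  , -0.1073089 ,  0.80640563]), array([-0.61200005,  0.12607692, -0.78116276])) 395.75722100623705
(array([0.40757349, 0.00380654, 1.13332523]), array([ 0.19174619,  0.02462275, -0.98129434])) 400.191955327391
```

View pics/s1.png

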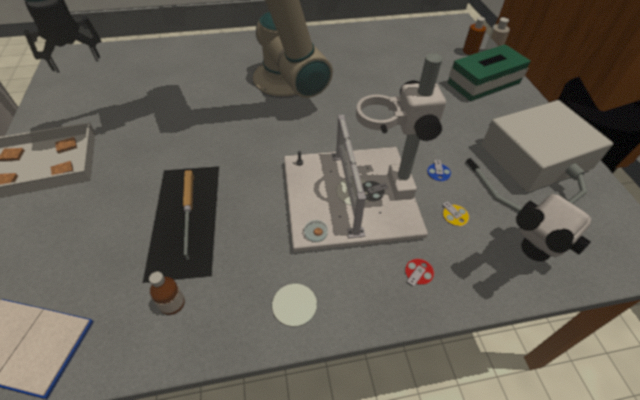

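View pics/t1.png

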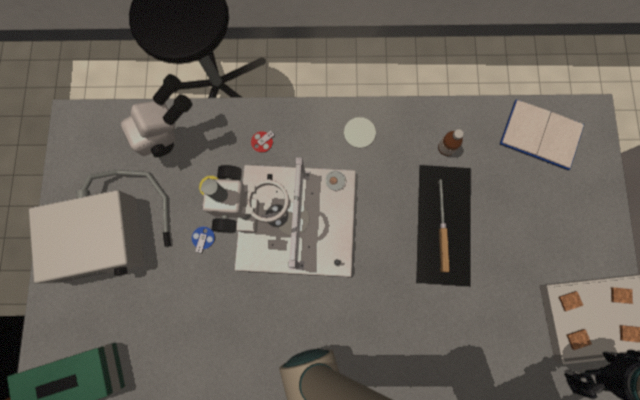

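The scene view shows the rod on the mat (handle 188,190; hook 186,255), the stand around (350,195), and a dark wheel seen at the column foot (373,190). The blue (440,170), yellow (455,214) and red (419,271) wheels are look-alikes on the bench. I'll confirm this in one enlarged crop.

Run:
```python
import cv2,numpy as np
a=cv2.imread('pics/s1.png')[135:255,275:435];b=cv2.imread('pics/t1.png')[155:285,195:365]
a=cv2.resize(a,(400,300),interpolation=2);b=cv2.resize(b,(392,300),interpolation=2)
c=cv2.imread('pics/s1.png')[160:280,140:240];d=cv2.imread('pics/t1.png')[160:290,410:480]
c=cv2.resize(c,(250,300),interpolation=2);d=cv2.resize(d,(162,300),interpolation=2)
o=np.zeros((600,800,3),np.uint8);o[:300,:400]=a;o[:300,400:792]=b;o[300:,:250]=c;o[300:,260:422]=d
cv2.imwrite('pics/c1.png',o)
```

```text
(no output)
```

View pics/c1.png

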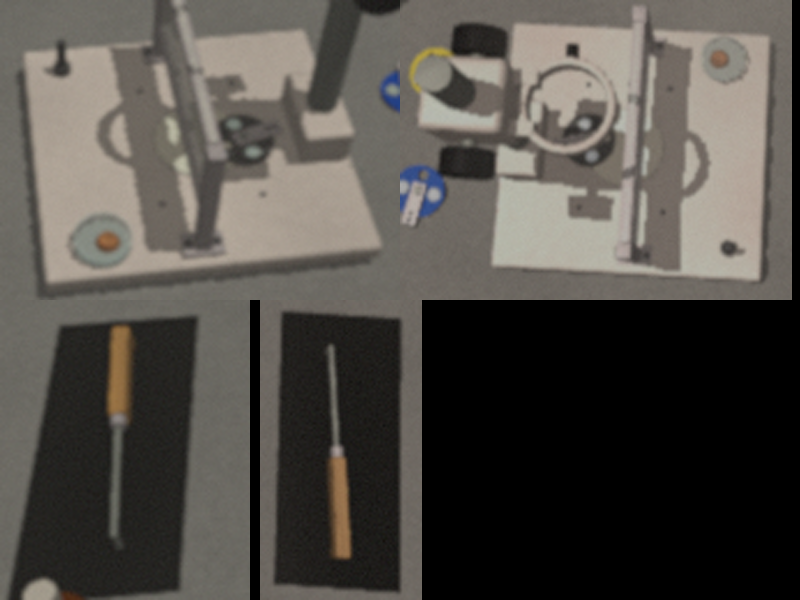

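The dark wheel is the meant one: scene (372,189), top (277,216), behind the guard on the plate. The other wheels are coloured and lie on the bench. Next: plate corners, rod and mat measurements.

Run:
```python
from h import *
a,b=load('s1.png'),load('t1.png')
np.set_printoptions(precision=4,suppress=True)
# plate quads by brightness, approx
for n,d in(('s',a),('t',b)):
    hsv=cv2.cvtColor(d['frame'],40); 
    # wood handle
    m=cv2.inRange(hsv,(5,100,80),(22,255,255)); 
    k,l,s,c=cv2.connectedComponentsWithStats(m)
    for i in range(1,k):
        if s[i,4]>40: print(n,'wood',c[i],s[i])
    m=(d['frame'].max(2)<50).astype(np.uint8)
    k,l,s,c=cv2.connectedComponentsWithStats(m)
    for i in range(1,k):
        if s[i,4]>25:
            q=cv2.minAreaRect(np.argwhere(l==i)[:,::-1].astype(np.float32)); print(n,'dark',c[i],s[i,4],np.round(cv2.boxPoints(q)).tolist() if s[i,4]>2000 else '')
# plate corners read from crops (scene crop scale 2.5 ofs 275,135 ; top crop scale 2.306 ofs 195,155, minus 400)
S=lambda u,v:(275+u/2.5,135+v/2.5)
T=lambda u,v:(195+(u-400)/2.306,155+v/2.308)
pts={'frontfar(+x dish side)':((45,284),(770,36)),'front near(bolt)':((24,52),(760,281)),'backfar':((383,247),(513,23)),'back near':((303,33),(493,266)),
 'dish':((100,241),(724,60)),'bolt':((62,65),(728,247)),'wheel':((243,138),(590,139)),'glass far':((239,155),(592,156)),'glass near':((234,124),(585,124))}
for k,(p,q) in pts.items():
    P,e=two(a,S(*p),b,T(*q)); print(k,P,e, onz(a,*S(*p),.04),onz(b,*T(*q),.04))
```

```text
s wood [477.7353  27.5735] [470  24  16   7  68]
s wood [ 65.3111 144.0889] [ 56 138  20  14 180]
s wood [ 10.8495 153.3252] [  0 148  23  12 206]
s wood [ 61.4199 167.768 ] [ 51 161  21  14 181]
s wood [187.2983 187.6814] [183 170  10  36 295]
s wood [  6.9712 177.7122] [  0 173  17  11 139]
s wood [317.6667 231.2143] [314 228   8   7  42]
s wood [164.8706 289.4667] [153 279  22  20 255]
s dark [58.2034 27.7034] 2316 [[24.0, 0.0], [99.0, 0.0], [99.0, 69.0], [24.0, 69.0]]
s dark [330.9831   4.9322] 59 
s dark [431.8171   2.5488] 82 
s dark [483.6192  11.0923] 260 
s dark [468.7561  50.1707] 41 
s dark [492.0403  59.8389] 149 
s dark [294.9074  59.6111] 54 
s dark [311.9048  80.9759] 704 
s dark [486.2289  73.2997] 367 
s dark [272.     70.766] 47 
s dark [605.6297 120.2381] 3116 [[552.0, 91.0], [605.0, 53.0], [664.0, 135.0], [611.0, 173.0]]
s dark [477.3176  89.1824] 296 
s dark [427.3698 127.2623] 530 
s dark [383.4194 128.    ] 31 
s dark [471.6522 164.3188] 69 
s dark [633.7333 171.08  ] 225 
s dark [183.9128 226.4944] 5702 [[144.0, 281.0], [152.0, 162.0], [218.0, 167.0], [209.0, 
[... 1378 characters left out ...]
 [0.7278 0.2504 0.0275] 0.0018963655518479696 [0.7354 0.2456 0.04  ] [0.7239 0.2466 0.04  ]
back near [0.4303 0.2666 0.0223] 0.0043277725974591565 [0.4475 0.2604 0.04  ] [0.4294 0.2603 0.04  ]
dish [ 0.6769 -0.0121  0.0336] 0.000730805548757989 [ 0.6812 -0.0126  0.04  ] [ 0.6753 -0.0124  0.04  ]
bolt [ 0.4502 -0.0136  0.0408] 0.0029919619470706407 [ 0.4496 -0.012   0.04  ] [ 0.45   -0.0151  0.04  ]
wheel [0.5802 0.152  0.0358] 0.00436360379997112 [0.5838 0.1527 0.04  ] [0.5791 0.1492 0.04  ]
glass far [ 0.5661  0.156  -0.0099] 0.006045078051003139 [0.6046 0.1428 0.04  ] [0.5585 0.1465 0.04  ]
glass near [0.5904 0.1447 0.0719] 0.013014619854846764 [0.5639 0.1487 0.04  ] [0.5974 0.1556 0.04  ]
```

Run:
```python
from h import *
np.set_printoptions(precision=4,suppress=True)
a,b=load('s1.png'),load('t1.png')
S=lambda u,v:(275+u/2.5,135+v/2.5)
T=lambda u,v:(195+(u-400)/2.306,155+v/2.308)
print(two(a,S(246,155),b,T(585,124)),two(a,S(234,124),b,T(592,156)))
for p in(S(246,155),S(234,124)):print(onz(a,*p,.033))
for p in(T(585,124),T(592,156)):print(onz(b,*p,.033))
for p in((444.15,249.6),(440.2,179.5),(442.5,227.5),(446,272)):print('rod',onz(b,*p,.03))
for p in((417,285),(418,166),(470,166),(469,285)):print('mat',onz(b,*p,.003))
w=snap('wrist','w0.png');print(w['T_tool_cam'],w['fx'],w['fy'],w['cx'],w['cy'])
s=manip.get_state();print(R.from_quat(np.roll(s['ee_rot'],-1)).as_matrix())
```

```text
(array([0.5986, 0.155 , 0.0303]), np.float64(0.003992035874954103)) (array([0.5596, 0.1488, 0.0348]), np.float64(0.0032721735756535476))
[0.6005 0.152  0.033 ]
[0.5582 0.1511 0.033 ]
[0.5986 0.1566 0.033 ]
[0.5595 0.1474 0.033 ]
rod [ 0.4826 -0.3082  0.03  ]
rod [ 0.68   -0.3086  0.03  ]
rod [ 0.5434 -0.3072  0.03  ]
rod [ 0.4221 -0.3096  0.03  ]
mat [ 0.3875 -0.2353  0.003 ]
mat [ 0.7276 -0.254   0.003 ]
mat [ 0.7265 -0.4051  0.003 ]
mat [ 0.3868 -0.3784  0.003 ]
[[ 0.0005 -0.9527 -0.3039  0.0772]
 [ 1.      0.0003  0.0007 -0.0006]
 [-0.0006 -0.3039  0.9527 -0.1292]
 [ 0.      0.      0.      1.    ]] 300.6506069220308 300.6506069220308 316.8862361711171 198.7269210425706
[[ 0.92    0.392  -0.0004]
 [ 0.392  -0.92    0.0013]
 [ 0.0002 -0.0014 -1.    ]]
```

Emit:
{"api": "step_arm", "payload": {"moves": [0.5,-0.386,-0.19,0.1283,-1,0.5,-0.386,-0.19,0.1283,-1,0.5,-0.386,-0.19,0.1283,-1,0.5,-0.386,-0.19,0.1283,-1,0.5,-0.386,-0.19,0.1283,-1]}}

```text
clock: 0.65
position: [0.3428, -0.3183, 0.3176]
ee_rot: [-0.0, 1.0, -0.001, 0.0]
contact_force: [1.1, -0.1, 0.9]
width: 0.0851
```

Emit:
{"api": "step_arm", "payload": {"moves": [0.4,-0.716,-0.05,0,-1,0.4,-0.716,-0.05,0,-1,0.4,-0.716,-0.05,0,-1,0.4,-0.716,-0.05,0,-1,0.4,-0.716,-0.05,0,-1]}}

```text
clock: 1.15
position: [0.4645, -0.1004, 0.3326]
ee_rot: [0.0, 1.0, -0.0, 0.0]
contact_force: [1.4, -1.0, -1.0]
width: 0.0853
```

Emit:
{"api": "step_arm", "payload": {"moves": [0.156,-0.28,-0.02,0,-1,0.156,-0.28,-0.02,0,-1,0.156,-0.28,-0.02,0,-1,0.156,-0.28,-0.02,0,-1,0.156,-0.28,-0.02,0,-1]}}

```text
clock: 1.65
position: [0.5425, 0.039, 0.3418]
ee_rot: [0.0, 1.0, 0.002, -0.001]
contact_force: [-0.9, 0.3, -0.1]
width: 0.0852
```

```bash
cat >> h.py <<'E'
def wr(d,s):
    "give wrist image rvec/tvec"
    T=np.eye(4);T[:3,:3]=R.from_quat(np.roll(s['ee_rot'],-1)).as_matrix();T[:3,3]=s['position']
    W=np.linalg.inv(T@np.array(d['T_tool_cam']));d['rvec']=cv2.Rodrigues(W[:3,:3])[0];d['tvec']=W[:3,3];return d
def wsnap(f):
    s=st();d=wr(snap('wrist',f),s)
    import pickle; pickle.dump(d,open('pics/'+f+'.pkl','wb')); return d
E
python3 - <<'E'
from h import *
d=wsnap('w1.png')
u,v=proj(d,[.579,.145,.033]);print(u,v)
x,y=int(max(0,u-80)),int(max(0,v-60));c=d['frame'][y:y+120,x:x+160];print(x,y,c.shape)
cv2.imwrite('pics/w1c.png',cv2.resize(c,None,fx=5,fy=5,interpolation=2))
E
```

```text
{'clock': 1.65, 'position': [0.5425, 0.039, 0.3418], 'ee_rot': [0.0001, 1.0, 0.0015, -0.0006], 'contact_force': [-0.9361, 0.3187, -0.0972], 'width': 0.0852, 'qpos': [-0.0559, 0.1904, 1.3861, -0.0004, 1.5663, 1.5119]}
242.70996516589295 132.16373769278528
162 72 (120, 160, 3)
```

View pics/w1c.png

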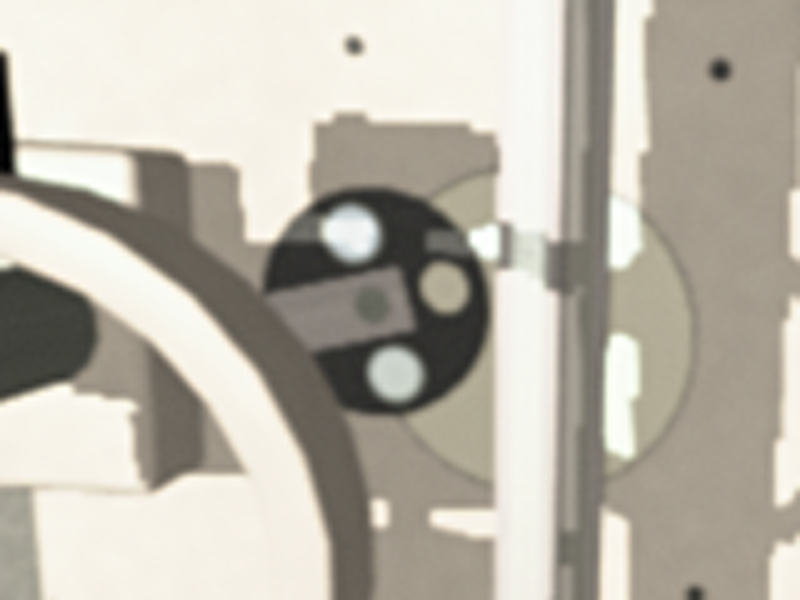

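The crop shows the dark wheel's rivet at (373,303), glazed places at (353,233) and (396,374), and the open hole, showing plate colour, at (445,287). The strap points left to the column foot.

Run:
```python
from h import *
np.set_printoptions(precision=4,suppress=True)
d=load('w1.png');a=load('s1.png')
P=lambda u,v:(162+(u-2)/5,72+(v-2)/5)
for z in(.026,.03):
  h=onz(d,*P(445,287),z+.0025);r=onz(d,*P(373,303),z+.0095);g1=onz(d,*P(353,233),z+.005);g2=onz(d,*P(396,374),z+.005)
  print(z,'hole',h,'riv',r,'g',g1,g2,(g1+g2)/2,np.linalg.norm(g1-g2),np.linalg.norm(h-(g1+g2)/2))
  print('guard rail top centre?',onz(d,*P(527,100),z+.14),onz(d,*P(527,500),z+.14))
  print('foot',onz(d,*P(150,152),z+.042),onz(d,*P(150,490),z+.042))
  print('strap far edge pts',onz(d,*P(268,292),z+.008),onz(d,*P(400,266),z+.008))
# triangulate glasses with scene
S=lambda u,v:(275+u/2.5,135+v/2.5)
print(two(a,S(246,155),d,P(353,233)),two(a,S(234,124),d,P(396,374)))
# plate side holes
t=load('t1.png');T=lambda u,v:(195+(u-400)/2.306,155+v/2.308)
```

```text
0.026 hole [0.5831 0.1344 0.0285] riv [0.5792 0.1536 0.0355] g [0.5981 0.159  0.031 ] [0.5585 0.1497 0.031 ] [0.5783 0.1543 0.031 ] 0.04070723788236562 0.020630991427957563
guard rail top centre? [0.6295 0.0871 0.166 ] [0.5514 0.0907 0.166 ]
foot [0.6198 0.199  0.068 ] [0.5319 0.2099 0.068 ]
strap far edge pts [0.582  0.1836 0.034 ] [0.5893 0.1456 0.034 ]
0.03 hole [0.5834 0.1336 0.0325] riv [0.5795 0.1526 0.0395] g [0.5983 0.1579 0.035 ] [0.559  0.1487 0.035 ] [0.5787 0.1533 0.035 ] 0.04033707375091395 0.020441015970654147
guard rail top centre? [0.6293 0.0864 0.17  ] [0.5523 0.0901 0.17  ]
foot [0.6198 0.1975 0.072 ] [0.5328 0.2082 0.072 ]
strap far edge pts [0.5823 0.1823 0.038 ] [0.5896 0.1446 0.038 ]
(array([0.5979, 0.1561, 0.03  ]), np.float64(0.005948946453708159)) (array([0.559 , 0.1499, 0.0338]), np.float64(0.0017072666580033645))
```

Emit:
{"api": "step_arm", "payload": {"moves": [-0.055,0.347,0.04,0,-1,-0.055,0.347,0.04,0,-1,-0.055,0.347,0.04,0,-1,-0.055,0.347,0.04,0,-1,-0.055,0.347,0.04,0,-1]}}

```text
clock: 2.2
position: [0.5121, -0.141, 0.3218]
ee_rot: [0.001, 1.0, -0.004, -0.001]
contact_force: [0.4, 1.9, -0.8]
width: 0.085
```

Emit:
{"api": "step_arm", "payload": {"moves": [-0.055,0.347,0.04,0,-1,-0.055,0.347,0.04,0,-1,-0.055,0.347,0.04,0,-1,-0.055,0.347,0.04,0,-1,-0.055,0.347,0.04,0,-1]}}

```text
clock: 2.7
position: [0.485, -0.313, 0.3016]
ee_rot: [0.0, 1.0, -0.003, -0.001]
contact_force: [0.0, 0.5, -0.2]
width: 0.0855
```

Run:
```python
from h import *
np.set_printoptions(precision=4,suppress=True)
d=wsnap('w2.png')
hsv=cv2.cvtColor(d['frame'],40);m=cv2.inRange(hsv,(5,90,60),(25,255,255))
k,l,s,c=cv2.connectedComponentsWithStats(m);i=1+s[1:,4].argmax();print(c[i],s[i])
q=cv2.minAreaRect(np.argwhere(l==i)[:,::-1].astype(np.float32));print(q)
for p in cv2.boxPoints(q):print(onz(d,*p,.033))
print(proj(d,[.678,-.308,.003]))
cv2.imwrite('pics/w2v.png',d['frame'])
```

```text
{'clock': 2.7, 'position': [0.485, -0.313, 0.3016], 'ee_rot': [0.0003, 1.0, -0.003, -0.0009], 'contact_force': [0.0013, 0.4535, -0.1671], 'width': 0.0855, 'qpos': [-0.6926, 0.2547, 1.3966, -0.0017, 1.4914, 0.8843]}
[313.2906 162.5471] [ 306  119   15   89 1263]
((313.0, 163.0), (88.0, 14.0), 90.0)
[ 0.542  -0.2995  0.033 ]
[ 0.5419 -0.3174  0.033 ]
[ 0.4226 -0.3172  0.033 ]
[ 0.4227 -0.2975  0.033 ]
[311.8318   4.1113]
```

View pics/w2.png

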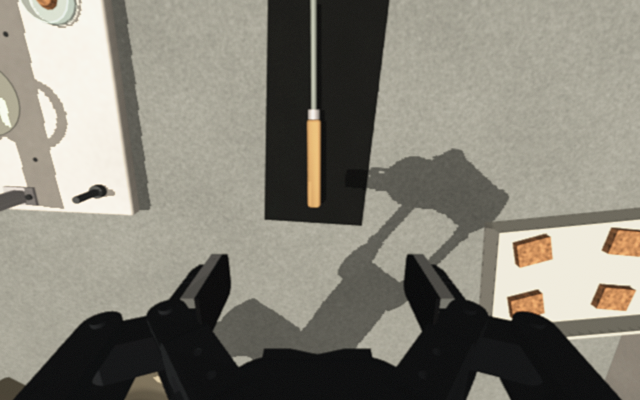

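The handle is upright in view, centred at (313,163), and the empty open fingers are below it. It works out to 120 x 18 mm with its grip at (0.4875, -0.308), which agrees with the top view.

Emit:
{"api": "step_arm", "payload": {"moves": [0.005,-0.01,0.443,0,-1,0.005,-0.01,0.443,0,-1,0.005,-0.01,0.443,0,-1,0.005,-0.01,0.443,0,-1,0.005,-0.01,0.443,0,-1], "force": 100}}

```text
clock: 3.25
position: [0.4869, -0.3007, 0.0772]
ee_rot: [-0.003, 1.0, 0.0, -0.003]
contact_force: [0.1, -0.1, -0.3]
width: 0.0854
```

Emit:
{"api": "step_arm", "payload": {"moves": [0,0,0.04,0,-1,0,0,0.08,0,-1,0,0,0.116,0,-1,0,0,0.116,0,-1,0,0,0.116,0,-1]}}

```text
clock: 3.75
position: [0.4897, -0.3036, 0.0237]
ee_rot: [-0.0, 1.0, 0.0, 0.0]
contact_force: [0.3, -0.0, -0.6]
width: 0.0851
```

Emit:
{"api": "step_arm", "payload": {"moves": [-0.003,0.009,0.003,0,-1,-0.003,0.009,0.003,0,-1,-0.003,0.009,0.003,0,0.5,-0.003,0.009,0.003,0,1,-0.003,0.009,0.003,0,1], "force": 100}}

```text
clock: 4.25
position: [0.4881, -0.309, 0.0218]
ee_rot: [0.0, 1.0, -0.0, 0.0]
contact_force: [-1.0, -0.0, 0.1]
width: 0.0441
```

Emit:
{"api": "step_arm", "payload": {"moves": [0,0,0,0,1,0,0,0,0,1,0,0,0,0,1,0,0,0,0,1,0,0,0,0,1]}}

```text
clock: 4.75
position: [0.4881, -0.309, 0.0218]
ee_rot: [0.0, 1.0, -0.0, 0.0]
contact_force: [-1.1, 1.0, 4.4]
width: 0.0164
```

Emit:
{"api": "step_arm", "payload": {"moves": [0,0,-0.02,0,1,0,0,-0.08,0,1,0,0,-0.16,0,1,0,0,-0.24,0,1,0,0,-0.3,0,1]}}

```text
clock: 5.25
position: [0.4884, -0.3092, 0.1741]
ee_rot: [0.001, 1.0, -0.0, 0.001]
contact_force: [-0.4, -0.7, -1.2]
width: 0.016
```

Run:
```python
from h import *
d=wsnap('w3.png');s=manip.get_state();p=np.array(s['position'])
# expected tip if rigidly held: rod origin 24mm below grasp (grasp = TCP+5mm)
print('exp tip px',proj(d,p+[.19,0,.005-.024]), 'shaft top mid', proj(d,p+[.12,0,.005]))
t=snap('top','t3.png')
```

```text
{'clock': 5.25, 'position': [0.4884, -0.3092, 0.1741], 'ee_rot': [0.0008, 1.0, -0.0001, 0.0009], 'contact_force': [-0.407, -0.6972, -1.2248], 'width': 0.016, 'qpos': [-0.6847, 0.327, 1.6136, -0.0001, 1.1987, 0.8864]}
exp tip px [ 322.53156146 -253.6127534 ] shaft top mid [322.72429838 -39.3660465 ]
```

View pics/w3.png

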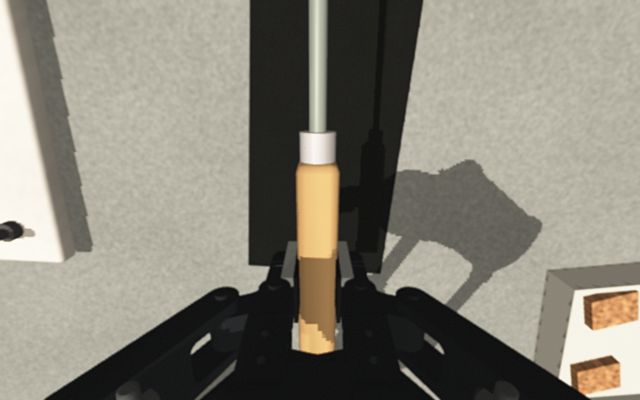

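The rod is held straight between the fingers: the shaft runs up column 317 and the handle starts at (318,165).

Emit:
{"api": "step_arm", "payload": {"moves": [0.19,-0.298,0.028,-0.25,1,0.19,-0.298,0.028,-0.25,1,0.19,-0.298,0.028,-0.25,1,0.19,-0.298,0.028,-0.25,1,0.19,-0.298,0.028,-0.25,1]}}

```text
clock: 5.85
position: [0.5838, -0.1558, 0.1553]
ee_rot: [-0.002, 0.929, 0.371, -0.001]
contact_force: [-0.6, -0.9, -0.8]
width: 0.0161
```

Emit:
{"api": "step_arm", "payload": {"moves": [0,0,0,-0.25,1,0,0,0,-0.25,1,0,0,0,-0.25,1,0,0,0,-0.25,1,0,0,0,-0.25,1]}}

```text
clock: 6.35
position: [0.5821, -0.1595, 0.1558]
ee_rot: [-0.001, 0.73, 0.684, -0.001]
contact_force: [0.4, 0.4, -1.7]
width: 0.0161
```

Emit:
{"api": "step_arm", "payload": {"moves": [0,0,0.08,0,1,0,0,0.16,0,1,0,0,0.16,0,1,0,0,0.16,0,1]}}

```text
clock: 6.75
position: [0.5823, -0.1596, 0.0765]
ee_rot: [-0.001, 0.732, 0.682, -0.001]
contact_force: [-0.0, -0.8, -0.8]
width: 0.0163
```

Run:
```python
from h import *
s=st();a=snap('scene','s4.png');t=snap('top','t4.png')
p=np.array(s['position']);r=R.from_quat(np.roll(s['ee_rot'],-1)).as_matrix()
tip=p+r@np.array([.19,0,.019]);print(tip)
o=np.zeros((400,800,3),np.uint8)
for i,d in enumerate((a,t)):
    u,v=proj(d,tip);x,y=int(u-40),int(v-40);print(u,v,x,y)
    o[:,400*i:400*i+400]=cv2.resize(d['frame'][y:y+80,x:x+80],(400,400),interpolation=2)
cv2.imwrite('pics/c4.png',o)
```

```text
{'clock': 6.75, 'position': [0.5823, -0.1596, 0.0765], 'ee_rot': [-0.0014, 0.7318, 0.6816, -0.0007], 'contact_force': [-0.0236, -0.8348, -0.818], 'width': 0.0163, 'qpos': [-0.3827, 0.455, 1.6778, -0.0001, 1.012, -0.3116]}
[0.59569911 0.02991357 0.05762425]
325.84994832386707 196.05695056597358 285 156
320.3385876882318 207.9343997136235 280 167
```

View pics/c4.png

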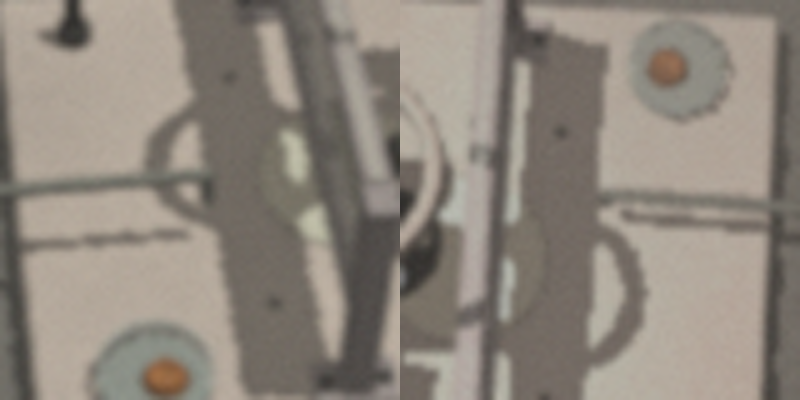

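The hook's leg end is at scene crop (208,200), i.e. pixel (326.6,196), against an expected (325.8,196), so the rod is gripped as modelled. Next I feel the plate in front of the guard for its height.

Emit:
{"api": "step_arm", "payload": {"moves": [0,0,0.03,0,1,0,0,0.05,0,1,0,0,0.052,0,1,0,0,0.052,0,1]}}

```text
clock: 7.25
position: [0.5834, -0.1601, 0.0521]
ee_rot: [0.0, 0.732, 0.682, 0.0]
contact_force: [0.3, -0.2, -1.6]
width: 0.0164
```

Emit:
{"api": "step_arm", "payload": {"moves": [0,0,0.002,0,1,0,0,0.004,0,1,0,0,0.004,0,1]}}

```text
clock: 7.55
position: [0.5832, -0.16, 0.0497]
ee_rot: [0.0, 0.732, 0.682, 0.0]
contact_force: [0.0, 0.2, -1.9]
width: 0.0161
```

Emit:
{"api": "step_arm", "payload": {"moves": [0,0,0.002,0,1,0,0,0.004,0,1,0,0,0.004,0,1]}}

```text
clock: 7.85
position: [0.5834, -0.1602, 0.0478]
ee_rot: [0.0, 0.732, 0.681, 0.0]
contact_force: [-0.5, -1.3, 1.3]
width: 0.0164
```

Emit:
{"api": "step_arm", "payload": {"moves": [0,0,0.001,0,1,0,0,0.002,0,1,0,0,0.002,0,1]}}

```text
clock: 8.15
position: [0.5834, -0.1602, 0.0469]
ee_rot: [0.0, 0.732, 0.681, 0.0]
contact_force: [-1.1, -2.6, 3.5]
width: 0.0162
```

The plate contact is at TCP z ≈ 0.049, so the wheel top should be felt at about 0.054. Lifting 10 mm and reaching under the guard to the hole.

Emit:
{"api": "step_arm", "payload": {"moves": [0,0,-0.022,0,1,0,-0.042,-0.022,0,1,0.06,-0.042,-0.022,0,1,0.12,-0.042,-0.022,0,1,0.16,-0.042,-0.022,0,1]}}

```text
clock: 8.65
position: [0.5672, -0.0768, 0.0577]
ee_rot: [-0.001, 0.732, 0.682, -0.0]
contact_force: [0.3, -0.3, -1.8]
width: 0.0161
```

Emit:
{"api": "step_arm", "payload": {"moves": [0.02,0,0,0,1,0.046,0,0,0,1,0.046,0,0,0,1,0.046,0,0,0,1]}}

```text
clock: 9.05
position: [0.5696, -0.056, 0.0575]
ee_rot: [0.0, 0.732, 0.682, -0.0]
contact_force: [1.0, 0.3, -1.2]
width: 0.0161
```

Run:
```python
from h import *
s=st();a=snap('scene','s5.png');t=snap('top','t5.png');w=wsnap('w5.png')
p=np.array(s['position']);r=R.from_quat(np.roll(s['ee_rot'],-1)).as_matrix()
tip=p+r@np.array([.19,0,.019]);print(tip, r[:,0])
o=np.zeros((400,800,3),np.uint8)
for i,d in enumerate((a,t)):
    u,v=proj(d,tip);x,y=int(u-30),int(v-30);print(u,v,x,y)
    o[:,400*i:400*i+400]=cv2.resize(d['frame'][y:y+60,x:x+60],(400,400),interpolation=2)
cv2.imwrite('pics/c5.png',o)
```

```text
{'clock': 9.05, 'position': [0.5696, -0.056, 0.0575], 'ee_rot': [0.0003, 0.7316, 0.6817, -0.0002], 'contact_force': [1.0009, 0.2574, -1.2008], 'width': 0.0161, 'qpos': [-0.2192, 0.4361, 1.7734, -0.0008, 0.9318, -0.1482]}
{'clock': 9.15, 'position': [0.5696, -0.0565, 0.0575], 'ee_rot': [0.0002, 0.732, 0.6813, -0.0002], 'contact_force': [-0.3125, 0.3268, -1.1294], 'width': 0.0162, 'qpos': [-0.2201, 0.4362, 1.7734, -0.0006, 0.9318, -0.1481]}
[0.58298449 0.13347484 0.03838216] [ 7.05191677e-02  9.97510205e-01 -6.61892333e-04]
364.71672630476803 191.4079191995684 334 161
283.17586777999287 213.88298761699613 253 183
```

View pics/c5.png

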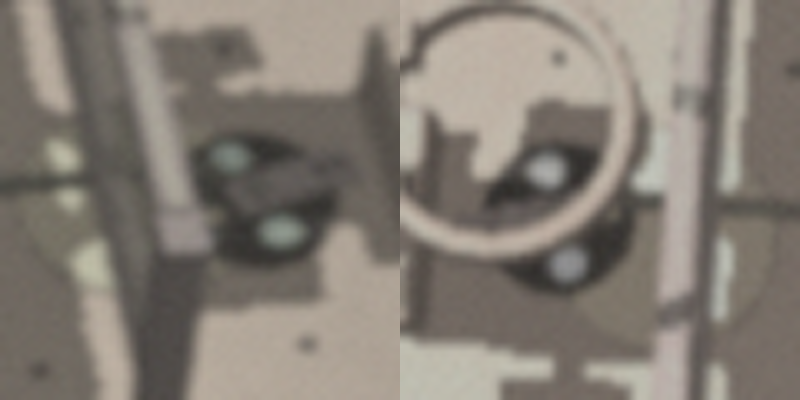

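The tip itself is hidden behind the guard rail and ring. The shaft runs straight toward the front of the wheel, as planned. Lowering to feel.

Emit:
{"api": "step_arm", "payload": {"moves": [0,0,0.002,0,1,0,0,0.004,0,1,0,0,0.006,0,1,0,0,0.006,0,1]}}

```text
clock: 9.6
position: [0.5693, -0.0558, 0.0542]
ee_rot: [-0.0, 0.732, 0.681, -0.0]
contact_force: [-0.1, -0.8, -0.6]
width: 0.0163
```

Emit:
{"api": "step_arm", "payload": {"moves": [0,0,0.002,0,1,0,0,0.004,0,1,0,0,0.004,0,1]}}

```text
clock: 9.9
position: [0.5693, -0.0557, 0.0523]
ee_rot: [-0.0, 0.732, 0.682, -0.0]
contact_force: [-0.2, 0.6, -2.5]
width: 0.0162
```

Emit:
{"api": "step_arm", "payload": {"moves": [0,0,0.002,0,1,0,0,0.004,0,1,0,0,0.004,0,1]}}

```text
clock: 10.2
position: [0.5693, -0.0557, 0.0503]
ee_rot: [-0.0, 0.732, 0.682, -0.0]
contact_force: [0.1, -0.3, -1.2]
width: 0.0159
```

It sank freely past the wheel-top level, so it is in the hole. Lowering a touch more and holding, then drawing gently.

Emit:
{"api": "step_arm", "payload": {"moves": [0,0,0.002,0,1,0,0,0.002,0,1,0,0,0.002,0,1]}}

```text
clock: 10.5
position: [0.5695, -0.0557, 0.0495]
ee_rot: [0.0, 0.732, 0.682, -0.0]
contact_force: [-0.2, -0.1, -0.4]
width: 0.016
```

Emit:
{"api": "step_arm", "payload": {"moves": [-0.004,0,0,0,1,-0.008,0,0,0,1,-0.014,0,0,0,1,-0.022,0,0,0,1,-0.03,0,0,0,1]}}

```text
clock: 11.0
position: [0.5683, -0.071, 0.0495]
ee_rot: [-0.0, 0.732, 0.682, -0.0]
contact_force: [-0.3, 1.4, -1.0]
width: 0.016
```

Run:
```python
from h import *
s=st();a=snap('scene','s6.png');t=snap('top','t6.png')
S0,T0=load('s5.png'),load('t5.png')
o=np.zeros((400,800,3),np.uint8)
for i,d in enumerate((a,t)):
    u,v=proj(d,[.579,.14,.033]);x,y=int(u-30),int(v-30)
    o[:,400*i:400*i+400]=cv2.resize(d['frame'][y:y+60,x:x+60],(400,400),interpolation=2)
    g=d['frame'][y:y+60,x:x+60]; g0=(S0,T0)[i]['frame'][y:y+60,x:x+60]
    print('diff',(cv2.absdiff(g,g0).max(2)>40).sum())
cv2.imwrite('pics/c6.png',o)
```

```text
{'clock': 11.0, 'position': [0.5683, -0.071, 0.0495], 'ee_rot': [-0.0, 0.7318, 0.6815, -0.0], 'contact_force': [-0.262, 1.3914, -1.0009], 'width': 0.016, 'qpos': [-0.2457, 0.4463, 1.7809, -0.0, 0.9144, -0.1746]}
diff 98
diff 169
```

Emit:
{"api": "step_arm", "payload": {"moves": [-0.02,0,0,0,1,-0.04,0,0,0,1,-0.06,0,0,0,1,-0.08,0,0,0,1,-0.1,0,0,0,1]}}

```text
clock: 11.6
position: [0.5648, -0.1216, 0.0495]
ee_rot: [0.0, 0.732, 0.681, 0.0]
contact_force: [0.2, 1.2, -0.9]
width: 0.0161
```

Run:
```python
from h import *
s=st();a=snap('scene','s7.png');t=snap('top','t7.png')
o=np.zeros((400,800,3),np.uint8)
for i,d in enumerate((a,t)):
    u,v=proj(d,[.575,.09,.033]);x,y=int(u-40),int(v-40);print(x,y)
    o[:,400*i:400*i+400]=cv2.resize(d['frame'][y:y+80,x:x+80],(400,400),interpolation=2)
cv2.imwrite('pics/c7.png',o)
```

```text
{'clock': 11.6, 'position': [0.5648, -0.1216, 0.0495], 'ee_rot': [0.0001, 0.7319, 0.6814, 0.0], 'contact_force': [0.2202, 1.2044, -0.9021], 'width': 0.0161, 'qpos': [-0.3325, 0.4521, 1.7696, -0.0001, 0.9197, -0.261]}
307 152
258 176
```

View pics/c7.png

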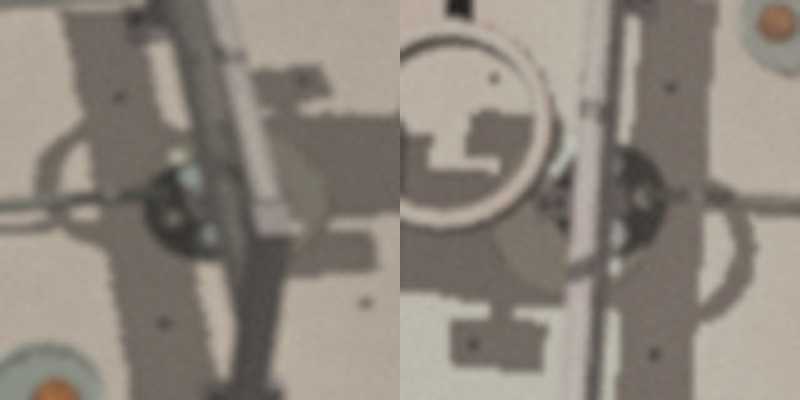

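The wheel has followed the hook (top crop: disc half out in front of the guard at (645,195), hook in its front hole). Drawing 70 mm more.

Emit:
{"api": "step_arm", "payload": {"moves": [-0.02,0,0,0,1,-0.04,0,0,0,1,-0.06,0,0,0,1,-0.08,0,0,0,1,-0.1,0,0,0,1]}}

```text
clock: 12.2
position: [0.5612, -0.1713, 0.0495]
ee_rot: [0.0, 0.732, 0.682, -0.0]
contact_force: [0.4, 0.4, -1.3]
width: 0.0159
```

Emit:
{"api": "step_arm", "payload": {"moves": [-0.02,0,0,0,1,-0.034,0,0,0,1,-0.04,0,0,0,1,-0.04,0,0,0,1,-0.04,0,0,0,1]}}

```text
clock: 12.7
position: [0.5599, -0.1904, 0.0495]
ee_rot: [0.0, 0.732, 0.682, -0.0]
contact_force: [-0.2, -0.3, -0.6]
width: 0.0161
```

Run:
```python
from h import *
s=st();a=snap('scene','s8.png');t=snap('top','t8.png')
o=np.zeros((400,800,3),np.uint8)
for i,d in enumerate((a,t)):
    u,v=proj(d,[.57,.02,.033]);x,y=int(u-40),int(v-40);print(x,y)
    o[:,400*i:400*i+400]=cv2.resize(d['frame'][y:y+80,x:x+80],(400,400),interpolation=2)
cv2.imwrite('pics/c8.png',o)
```

```text
{'clock': 12.7, 'position': [0.5599, -0.1904, 0.0495], 'ee_rot': [0.0001, 0.7317, 0.6816, -0.0001], 'contact_force': [-0.1933, -0.3079, -0.647], 'width': 0.0161, 'qpos': [-0.4454, 0.4684, 1.7382, -0.0003, 0.9349, -0.3742]}
279 155
284 178
```

View pics/c8.png

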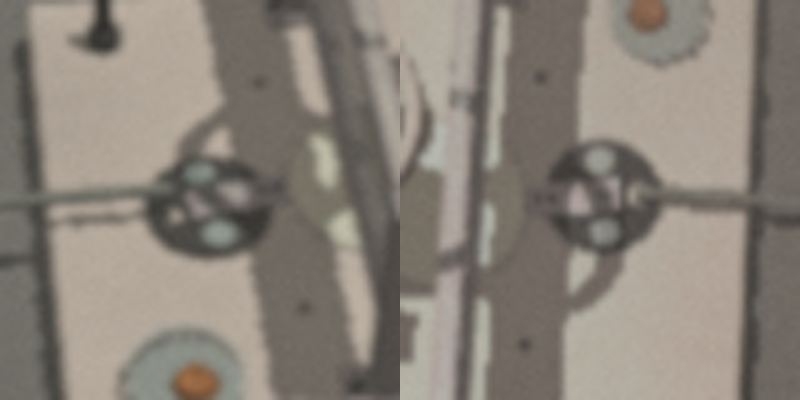

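The wheel lies in front of the guard: disc at top crop (605,195), glazed places at (600,160) and (602,232), strap end at (525,197). It is clear of the guard. Checking numbers, then lifting the hook straight out.

Run:
```python
from h import *
np.set_printoptions(precision=4,suppress=True)
a,t=load('s8.png'),load('t8.png')
y=np.array([.0665,.9978]);o=np.array([.5695,.09])
f=lambda p:(p,(p[:2]-o)@y)
print('strap',f(onz(t,284+125/5,178+197/5,.035)),f(onz(a,279+285/5,155+195/5,.035)))
print('wheel',f(onz(t,284+205/5,178+197/5,.035)),f(onz(a,279+210/5,155+205/5,.035)))
```

```text
strap (array([0.5732, 0.062 , 0.035 ]), np.float64(-0.027707998970205355)) (array([0.5757, 0.0607, 0.035 ]), np.float64(-0.02887314146766761))
wheel (array([0.5729, 0.0176, 0.035 ]), np.float64(-0.07203102421808705)) (array([0.5753, 0.0221, 0.035 ]), np.float64(-0.06738143237086006))
```

Emit:
{"api": "step_arm", "payload": {"moves": [0,0,-0.006,0,1,0,0,-0.016,0,1,0,0,-0.04,0,1,0,0,-0.1,0,1,0,0,-0.18,0,1]}}

```text
clock: 13.3
position: [0.5587, -0.1897, 0.1396]
ee_rot: [-0.002, 0.732, 0.682, -0.001]
contact_force: [1.0, -1.0, -2.1]
width: 0.0163
```

Emit:
{"api": "step_arm", "payload": {"moves": [-0.248,-0.124,0,0.2385,1,-0.248,-0.124,0,0.2385,1,-0.248,-0.124,0,0.2385,1,-0.248,-0.124,0,0.2385,1,-0.248,-0.124,0,0.2385,1]}}

```text
clock: 13.8
position: [0.4886, -0.3112, 0.1408]
ee_rot: [0.001, 0.932, 0.362, 0.0]
contact_force: [0.1, 0.8, -1.6]
width: 0.016
```

Emit:
{"api": "step_arm", "payload": {"moves": [0,0,0,0.2385,1,0,0,0,0.2385,1,0,0,0,0.2385,1,0,0,0,0.2385,1,0,0,0,0.2385,1]}}

```text
clock: 14.3
position: [0.4894, -0.3097, 0.1407]
ee_rot: [0.0, 1.0, -0.002, 0.0]
contact_force: [0.3, -0.4, -0.3]
width: 0.0162
```

Emit:
{"api": "step_arm", "payload": {"moves": [0,0,0,0,1]}}

```text
clock: 14.4
position: [0.4894, -0.3097, 0.1406]
ee_rot: [0.0, 1.0, 0.001, 0.0]
contact_force: [0.3, -0.1, -1.2]
width: 0.0162
```

Emit:
{"api": "step_arm", "payload": {"moves": [0,0,0.08,0,1,0,0,0.15,0,1,0,0,0.2,0,1,0,0,0.22,0,1,0,0,0.228,0,1]}}

```text
clock: 14.9
position: [0.4891, -0.3095, 0.0251]
ee_rot: [-0.0, 1.0, 0.001, -0.0]
contact_force: [-0.2, 0.2, -1.0]
width: 0.0161
```

Emit:
{"api": "step_arm", "payload": {"moves": [0,0,0.003,0,1,0,0,0.007,0,1,0,0,0.007,0,1]}}

```text
clock: 15.2
position: [0.4899, -0.3101, 0.023]
ee_rot: [0.001, 1.0, 0.001, 0.001]
contact_force: [-1.0, 0.4, -1.4]
width: 0.016
```

Another 1 mm down, then opening.

Emit:
{"api": "step_arm", "payload": {"moves": [0,0,0.002,0,1,0,0,0.002,0,0.4,0,0,0.002,0,-0.2,0,0,0.002,0,-1,0,0,0.002,0,-1]}}

```text
clock: 15.7
position: [0.4894, -0.3097, 0.0212]
ee_rot: [0.0, 1.0, 0.001, 0.0]
contact_force: [-0.4, -0.9, -0.2]
width: 0.0682
```

Emit:
{"api": "step_arm", "payload": {"moves": [0,0,0,0,-1,0,0,0,0,-1,0,0,0,0,-1,0,0,0,0,-1,0,0,0,0,-1]}}

```text
clock: 16.2
position: [0.4892, -0.3097, 0.021]
ee_rot: [0.0, 1.0, 0.001, -0.0]
contact_force: [-0.1, 0.8, 0.3]
width: 0.0849
```

Emit:
{"api": "step_arm", "payload": {"moves": [0,0,-0.04,0,-1,0,0,-0.12,0,-1,0,0,-0.22,0,-1,0,0,-0.32,0,-1,0,0,-0.4,0,-1]}}

```text
clock: 16.7
position: [0.4896, -0.3099, 0.2242]
ee_rot: [0.001, 1.0, 0.001, 0.001]
contact_force: [0.8, 0.2, 0.2]
width: 0.0856
```

Run:
```python
from h import *
s=st();a=snap('scene','s9.png');t=snap('top','t9.png')
o=np.zeros((600,800,3),np.uint8)
o[:300]=cv2.resize(a['frame'][150:285,140:500],(800,300),interpolation=2)
o[300:]=cv2.resize(t['frame'][155:290,190:550],(800,300),interpolation=2)
cv2.imwrite('pics/c9.png',o)
```

```text
{'clock': 16.7, 'position': [0.4896, -0.3099, 0.2242], 'ee_rot': [0.001, 1.0, 0.0006, 0.0012], 'contact_force': [0.7524, 0.1936, 0.1655], 'width': 0.0856, 'qpos': [-0.6844, 0.2933, 1.5332, -0.0001, 1.3121, 0.8852]}
```

View pics/c9.png

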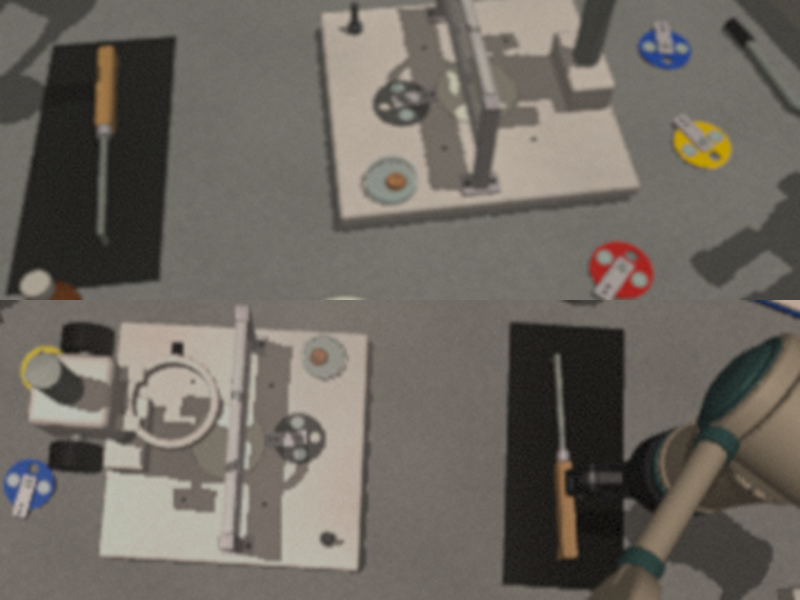

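The rod lies on the mat (scene crop: handle (105,90), tip (103,238)), with the gripper lifted off it. The wheel with its strap lies in front of the guard at (403,103), and the dish and bolt stand where they were. Handing in.

```bash
python3 -c "
from h import *
st();job.sign_off()"
```

```text
{'clock': 16.8, 'position': [0.4921, -0.3119, 0.2279], 'ee_rot': [0.0043, 1.0, 0.0006, 0.0053], 'contact_force': [0.4603, -0.0489, -0.0052], 'width': 0.0852, 'qpos': [-0.6843, 0.2902, 1.5282, -0.0, 1.3095, 0.8852]}
the job is handed in; nothing more can be done
```

The filter wheel is out on the open front of the base plate and the rod is back on the mat. I handed the job in at about 17 s of the 67 s allowed; no verdict was reported.

- **Feeling the hole:** I touched the hook to the plate in front of the guard first to get its height, which took about 5 N at most. Behind the guard the tip sank freely past the wheel-top level, so it went into the hole on the first try, with no clear contact felt.
- **Drawing out:** The wheel followed the hook with only about 1.4 N measured at the wrist.
- **Wheel position:** The last measurement, taken before I lifted the hook out, put the wheel's centre about 67–72 mm and the strap end about 28 mm in front of the guard's middle. The two camera views differed by about 5 mm on the centre, still well inside the 42 mm and 10 mm limits.
- **Final picture:** It shows the wheel still in front of the guard, the rod with its hook tip over the mat, and the dish and bolt apparently where they began. I judged those by eye, without measuring again. The gripper is open and clear above the rod.

The tip in the hole could not be seen directly, because the guard rail and carrier ring hid it. That step rests on the felt height and on the wheel following the hook. No check failed.

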